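Start the exhaust's cleaning run

TASK

Start the kitchen exhaust's cleaning run at its four grey control boxes: first push down the raised end of the rocker switch so that it tips fully over, then press the wide rectangular key all the way down (it stays down), and last press the round button all the way down and keep it there: the program finishes while still holding the round button down with the fingertips. Press them only in this order, leave the narrow key alone, and leave the cups, jars, vial rack and spoon where they stand.

Things in the scene. Friction and masses are not known exactly. Their poses are not given: they have to be found in the camera images.
- rocker_box: grey plastic control box 76 x 76 mm on an 86 x 86 x 6 mm tile foot fixed to the counter, flat top at 34 mm; origin at the centre of the underside, z up, x and y along its sides. It carries the rocker, white, V-shaped, 52 mm (box x) by 26 mm (box y), hinged at the middle. Untouched, its -x half is level and its +x half slopes up at 27 degrees to an edge 56 mm above the counter.
- rocker (a joint): tip angle of the rocker: about 0 (to 0.05) = off, the box's +x end raised; 0.48 rad = tipped fully over against its stop, +x end down. It turns about the box's y axis, stays where it is left, and needs about 3 to 4 N at point rocker_end, which goes down about 9 mm.
- rocker_end (a point): point on the top face of the rocker's raised half, 19 mm along that half from the groove and 7 mm inside the raised edge: the place to press. About 15 mm from the box centre towards box +x and 52 mm above the counter when off, about 21 mm and 44 mm when fully over; moves with the rocker.
- wide_box: grey plastic control box 76 x 76 mm on an 86 x 86 x 6 mm tile foot fixed to the counter, flat top at 34 mm; origin at the centre of the underside, z up, x and y along its sides. It carries the wide key.
- wide_key (a joint): downward travel of the wide key, about 0 (up) to 0.008 m (fully down, at its stop). A stiff key: about 3 N moves it, it has no spring and stays where it is left.
- wide_top (a point): centre of the top face of the wide key, a white bar 50 mm (box x) by 40 mm (box y), standing 16 mm above the box top (50 mm above the counter) when up and 8 mm when down; moves with the key.
- narrow_box: grey plastic control box 76 x 76 mm on an 86 x 86 x 6 mm tile foot fixed to the counter, flat top at 34 mm; origin at the centre of the underside, z up, x and y along its sides. It carries the narrow key, which must not be pressed.
- narrow_key (a joint): downward travel of the narrow key, about 0 (up) to 0.008 m (down); to be left up.
- narrow_top (a point): centre of the top face of the narrow key, a white bar 50 mm (box x) by 12 mm (box y), 50 mm above the counter when up.
- round_box: grey plastic control box 76 x 76 mm on an 86 x 86 x 6 mm tile foot fixed to the counter, flat top at 34 mm; origin at the centre of the underside, z up, x and y along its sides. It carries the round button.
- round_button (a joint): downward travel of the round button, 0 (up) to 0.007 m (fully down, at its stop). Sprung: it starts to move at about 2 N, is fully down at 6 N, and springs back up when released.
- round_top (a point): centre of the top face of the round button, white, 38 mm across, standing 16 mm above the box top (50 mm above the counter) when up; moves with the button.
- cup_a: loose steel cup, 66 mm across, 75 mm tall; origin at the centre of its underside. Leave alone.
- cup_b: second loose steel cup, 66 mm across, 75 mm tall; origin at the centre of its underside. Leave alone.
- jar: loose white ceramic jar, 76 mm across, 95 mm tall; origin at the centre of its underside. Leave alone.
- vial_rack: loose aluminium rack, 100 mm (its x) by 36 mm, with three corked glass vials, 80 mm tall in all; origin at the centre of its underside. Leave alone.
- spice: loose amber glass spice jar, 44 mm across, 85 mm tall; origin at the centre of its underside. Leave alone.
- spoon: loose steel spoon, 160 mm long, lying on the counter at the far side; origin under its middle. Leave alone.
Not all that is in view belongs to the job. What is shaped like the round_box but yellow is not meant.

How it is judged:
By the outcome, as a careful person would: the job done as asked, in the order asked, and still so for the second after the job is handed in, while the arm keeps its last pose, push and grip.
It also fails if it takes over 45 s, if anything falls off the work surface, if the arm or the gripper's body presses on something with over 40 N, if the wrist force passes 120 N, or if a joint passes its speed limit or range.

ROBOT

A 6-joint arm with a two-finger parallel gripper is mounted at the origin on the work surface. World frame = base frame: x ahead of the robot, y to its left, z up, the work surface at z = 0. Lengths are in m, angles in rad, forces in N, time in s.
With the tool pointing down it reaches from about 0.375 to 0.9 m from the base axis. Payload 3.1 kg.
Tool frame: the origin (TCP) lies midway between the tips of the shut fingers; the grasp point (between the pads) lies 19 mm behind it; z points along the fingers, y is the line along which they close (so a half turn about z gives the same grasp; the last joint's range is limited). The gripper opens to 85 mm and grips with 20 to 120 N. Pads are 22 mm wide; open, the fingers measure 114 mm over their backs; the gripper's body (76 mm by 85 mm) begins 54 mm behind the grasp point. The pads swing forward as they close: fully open they stand 13 mm farther back than shut.
Start: joints at [1.153, 0.527, 1.433, -0, 1.181, -0.178], TCP at [0.148, 0.607, 0.231] pointing down, gripper open.
Joint ranges: [-3.08, 3.08], [-0.75, 2.2], [0.22, 2.44], [-1.43, 4.57], [0, 2.65], [-2.85, 2.85]. Speed limits (rad/s): [2.79, 2.79, 3.14, 3.14, 3.14, 3.14].

INTERFACE

Orientations are given as a unit quaternion [x, y, z, w].
In Python, from station import manip gives the robot as it stands.
- The arm moves only by the tool step_arm, never from a script. Its argument "targets" is text: rows parted by semicolons, each of 4 numbers parted by spaces: the shift along the tool's x, y, z in mm, then the turn about the tool's z in degrees. A call has 1 to 12 rows; each row is the pose to reach, as a shift and turn from the pose commanded when the call began, along the tool's axes at that moment; what a row does not reach only later rows make up. A row lasts 1/10 s, in which the tool goes at most 50 mm and 8.59 degrees, less where a joint would pass 70% of its speed; a pose out of reach is approached as far as the arm can. A call with a gripper value outside its range is refused whole. "gripper" is the closure, from 0 (fully open) to 1 (shut), set as the call begins (left out, the last holds). The fingers move at their own pace and stop on an object; "squeeze" is the grip in N (left out, the last holds). Time passes only in rows, so rows that repeat a pose let the fingers close. It gives the time, the measured TCP pose, the force, the opening and the grip force at its end, in the units of the state.
- manip.sense(): the state, without advancing time (a new reading comes with each control period).
- manip.snapshot(name): name is "scene" or "top"; returns the picture (420x560x3 uint8, red, green, blue); there is no depth.
- manip.get_calibration(name): a dict with "fov_y" (degrees; the focal length in pixels is half the picture's height over the tangent of half this angle, whatever the lens; pixels are square), "cx", "cy" (the principal point, pixels), "extrinsics" (4x4, takes a point from camera to world coordinates). Camera axes: x right, y down, z forward; pixel columns grow to the right and rows downward; lengths in m; the calibration is good to about 2 mm. A picture is of the moment at which its call begins. get_calibration takes no time and is no camera call.
- manip.sign_off(): hands the job in; it is judged then, once.
Trained networks look in the newest picture that a camera, given by its name, has taken for a name from the list of things; names that differ only in an ending like _2 or _b are one class to them, and where a whole thing is asked for, a point or a joint stands for the part that bears it (a point fixed in the world has none). Each returns a list of dicts, best first, with "p" (0 to 1); they miss things now and then, are a little off and sometimes report something else, mostly with a low value. They report only what shows in the picture. A call takes as long as a camera call. They do not tell look-alikes from the thing itself.
- manip.recognise(camera, query): "position" ([column, row] in pixels, amid what is visible of it).
- manip.masks_of(camera, query): "pixels" (420x560 bool, what is visible of it) and "position" ([column, row] in pixels, amid what is visible of it).
- manip.mark_of(camera, query): "position" ([column, row] in pixels: a listed point, or the origin of a listed thing).
The state is a dict: "t": time; "q": joint angles; "qd": joint speeds; "tau": joint torques, N m; "tcp_pos": TCP position; "tool_rot": TCP orientation; "force": force on the tool from outside, world axes, zero at the start; "ft_torque": the same for the moment, N m; "finger_gap": opening from 0.0 (shut) to 1.0 (fully open); "gripper_force": force on a finger pad.
Only numpy, scipy, OpenCV 4.12 (cv2) and the standard library are available. Lean on these libraries where they do the work, as an engineer would, in place of code of your own. Each camera call takes 0.05 s, during which the arm holds its last target. There are 200 camera calls.

## Working session

There is one attempt and no reset: what is moved stays moved. The work goes in short steps, Python scripts to look and compute and a tool call to move; the robot and the scene stay as the last step left them, time stands still between calls to the robot, and variables do not carry over. Pictures are saved under pics/ and viewed, at most 10 in all, crops included, and the job is handed in when it is done.

Besides the shell and the picture viewer there is one more tool, called after ">>>" by a JSON object that holds its "method" and its "body", one argument or row to a line. step_arm: Moves the arm, as the interface text tells. Its arguments: {"type":"object","properties":{"targets":{"type":"string"},"gripper":{"type":"number"},"squeeze":{"type":"number"}},"required":["targets"]}

```bash
mkdir -p pics; python3 - <<'E'
from station import manip
import cv2, numpy as np
for c in ("scene","top"):
    im=manip.snapshot(c); cv2.imwrite(f"pics/{c}0.png",im[:,:,::-1])
    k=manip.get_calibration(c); print(c,k["fov_y"],k["cx"],k["cy"],np.round(k["extrinsics"],4).tolist(), [x for x in k if x not in("fov_y","cx","cy","extrinsics")])
    for q in ("rocker_end","wide_top","narrow_top","round_top","rocker_box","wide_box","narrow_box","round_box"):
        print(q,[(np.round(d["position"],1).tolist(),round(d["p"],2)) for d in manip.mark_of(c,q)][:4])
s=manip.sense();print(s["t"],s["tcp_pos"],s["tool_rot"],s["force"])
E
```

```text
scene 48.799229732194874 280.4030047197759 204.73007764725332 [[0.1403, 0.7732, -0.6184, 1.2742], [0.99, -0.0993, 0.1005, -0.1431], [0.0163, -0.6263, -0.7794, 0.9927], [0.0, 0.0, 0.0, 1.0]] []
rocker_end [([369.9, 221.8], 0.66)]
wide_top [([177.5, 193.9], 0.75)]
narrow_top [([309.1, 188.3], 0.43)]
round_top [([202.6, 297.3], 0.62), ([260.2, 156.6], 0.6), ([252.3, 231.4], 0.49), ([202.0, 151.3], 0.44)]
rocker_box [([364.1, 227.5], 0.75)]
wide_box [([183.8, 208.6], 0.83)]
narrow_box [([302.4, 203.8], 0.69)]
round_box [([204.7, 305.2], 0.77), ([250.5, 246.6], 0.74), ([260.2, 170.1], 0.7), ([202.6, 161.6], 0.67)]
top 46.56617685333822 280.423065552159 208.94665943361102 [[0.0191, -0.9977, 0.0654, 0.4474], [-0.9998, -0.0196, -0.0064, -0.0479], [0.0077, -0.0653, -0.9978, 1.3026], [0.0, 0.0, 0.0, 1.0]] []
rocker_end [([180.4, 180.6], 0.78), ([367.6, 241.7], 0.6)]
wide_top [([374.2, 238.4], 0.87)]
narrow_top [([300.2, 179.4], 0.7), ([238.6, 225.2], 0.65)]
round_top [([342.2, 306.8], 0.76), ([351.4, 123.2], 0.71), ([301.3, 180.9], 0.63), ([281.0, 282.3], 0.45)]
rocker_box [([183.0, 192.9], 0.56)]
wide_box [([369.0, 242.0], 0.92)]
narrow_box [([239.3, 229.0], 0.77)]
round_box [([298.1, 181.0], 0.91), ([275.4, 283.2], 0.63), ([340.0, 304.8], 0.56), ([178.5, 183.0], 0.42)]
0.9 [0.1478108  0.60723583 0.23132006] [ 1.19116126e-01  9.92880329e-01 -8.21393281e-08  1.71030266e-06] [ 0.7422462   0.23325703 -0.70148238]
```

View pics/scene0.png

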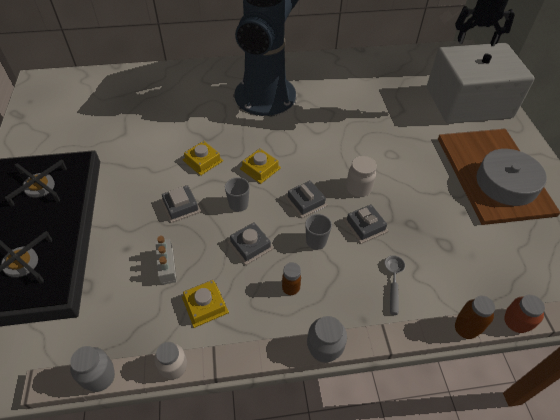

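View pics/top0.png

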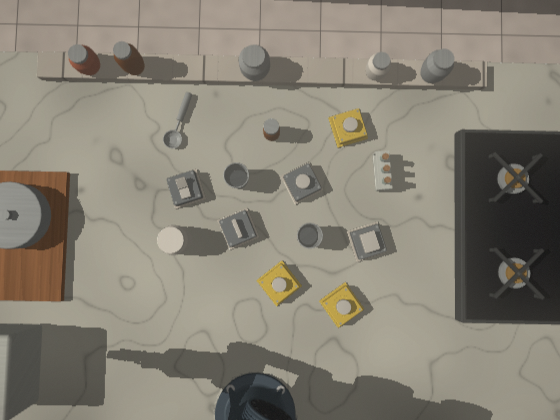

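The grey boxes are: wide at scene (180,203) / top (369,241), narrow at (307,197) / (238,228), rocker at (368,222) / (184,188), and round at (250,241) / (302,182). The other three round-button boxes are yellow decoys, at top (348,127), (279,284) and (343,305). Next I triangulate the points and check them in enlarged crops.

```bash
cat > h.py <<'E'
from station import manip
import numpy as np, cv2
def ray(c,p):
    k=manip.get_calibration(c);f=210/np.tan(np.radians(k["fov_y"]/2));E=np.array(k["extrinsics"])
    d=E[:3,:3]@np.array([(p[0]-k["cx"])/f,(p[1]-k["cy"])/f,1]);return E[:3,3],d/np.linalg.norm(d)
def atz(c,p,z):
    o,d=ray(c,p);return o+d*(z-o[2])/d[2]
def tri(ps,pt):
    o1,a=ray("scene",ps);o2,b=ray("top",pt)
    s=np.linalg.lstsq(np.c_[a,-b],o2-o1,rcond=None)[0]
    x,y=o1+s[0]*a,o2+s[1]*b;return (x+y)/2,np.linalg.norm(x-y)
def proj(c,X):
    k=manip.get_calibration(c);f=210/np.tan(np.radians(k["fov_y"]/2));E=np.array(k["extrinsics"])
    p=E[:3,:3].T@(np.array(X)-E[:3,3]);return p[:2]/p[2]*f+[k["cx"],k["cy"]]
E
python3 - <<'E'
from h import *
P={"rocker_end":([369.9,221.8],[180.4,180.6],.052),"wide_top":([177.5,193.9],[374.2,238.4],.05),"narrow_top":([309.1,188.3],[238.6,225.2],.05),"round_top":([252.3,231.4],[301.3,180.9],.05),
"rocker_box":([364.1,227.5],[183,192.9],0),"wide_box":([183.8,208.6],[369,242],0),"narrow_box":([302.4,203.8],[239.3,229],0),"round_box":([250.5,246.6],[298.1,181],0)}
for n,(a,b,z) in P.items():
    X,e=tri(a,b);print(n,X.round(4),round(e,4),atz("scene",a,z).round(4),atz("top",b,z).round(4))
print(np.round(atz("scene",(265,108),0),3),np.round(atz("top",(255,405),0),3))
A=cv2.imread("pics/top0.png");B=cv2.imread("pics/scene0.png")
def cr(I,x,y): return cv2.resize(I[y-24:y+24,x-24:x+24],(290,290),interpolation=cv2.INTER_CUBIC)[:, :200*2]
top=[cr(A,*p)for p in((184,188),(369,241),(238,228),(302,182))];sc=[cr(B,*p)for p in((368,222),(180,203),(307,197),(250,241))]
M=np.vstack([np.hstack(top),np.hstack(sc)]);cv2.imwrite("pics/m.png",cv2.resize(M,(800,400)))
for c in("scene","top"):
  for q in("cup_a","jar","vial_rack","spice"):
    print(c,q,[(np.round(atz(c,d["position"],.04),3)[:2].tolist(),round(d["p"],2)) for d in manip.recognise(c,q)][:3])
E
```

```text
rocker_end [0.5992 0.2046 0.0339] 0.0038 [0.6119 0.1961 0.052 ] [0.5975 0.2029 0.052 ]
wide_top [ 0.4588 -0.2914  0.0556] 0.0106 [ 0.4551 -0.2869  0.05  ] [ 0.4585 -0.298   0.05  ]
narrow_top [0.4863 0.0555 0.0582] 0.0115 [0.4799 0.0631 0.05  ] [0.4857 0.0505 0.05  ]
round_top [ 0.6032 -0.1058  0.0524] 0.0052 [ 0.6018 -0.1031  0.05  ] [ 0.6032 -0.1085  0.05  ]
rocker_box [ 0.5727  0.2074 -0.0278] 0.0065 [0.5917 0.1946 0.    ] [0.5707 0.2053 0.    ]
wide_box [ 0.4497 -0.2889 -0.0183] 0.0172 [ 0.4665 -0.2778  0.    ] [ 0.4491 -0.2941  0.    ]
narrow_box [ 0.4772  0.0513 -0.0178] 0.0048 [ 0.491   0.0455 -0.    ] [0.4771 0.0523 0.    ]
round_box [ 0.6094 -0.1064 -0.0062] 0.0077 [ 0.613  -0.1104  0.    ] [ 0.609  -0.1023  0.    ]
[ 0.074 -0.008  0.   ] [0.02 0.   0.  ]
scene cup_a [([0.617, 0.06], 0.94), ([0.464, -0.131], 0.89)]
scene jar []
scene vial_rack [([0.651, -0.32], 0.88)]
scene spice [([0.746, -0.033], 0.72)]
top cup_a [([0.623, 0.073], 0.86), ([0.468, -0.131], 0.85), ([0.481, 0.058], 0.69)]
top jar [([0.446, 0.219], 0.8)]
top vial_rack [([0.643, -0.323], 0.9)]
top spice [([0.744, -0.024], 0.61), ([0.483, 0.056], 0.39)]
```

View pics/m.png

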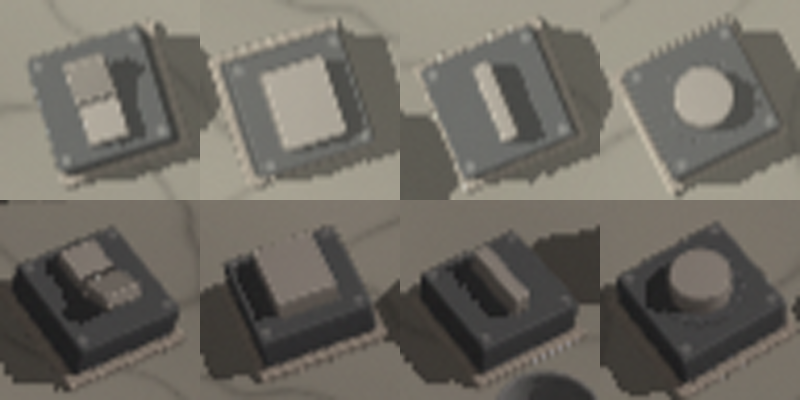

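The crops confirm the V-rocker, the wide bar, the narrow bar and the grey round box. I still need to confirm which rocker end is raised, so I refine the picks and overlay a wireframe model.

```bash
cat >> h.py <<'E'
def Rz(a): return np.array([[np.cos(a),-np.sin(a),0],[np.sin(a),np.cos(a),0],[0,0,1]])
def box(x,y,a,kind):
    L=[]
    def rect(hx,hy,z,cx=0): L.append(np.array([[cx-hx,-hy,z],[cx+hx,-hy,z],[cx+hx,hy,z],[cx-hx,hy,z]]))
    rect(.043,.043,.006);rect(.038,.038,.034)
    if kind=="wide":rect(.025,.020,.05)
    if kind=="narrow":rect(.025,.006,.05)
    if kind=="round":
        t=np.arange(24)*np.pi/12;L.append(np.c_[.019*np.cos(t),.019*np.sin(t),0*t+.05])
    if kind=="rocker":
        L.append(np.array([[-.026,-.013,.0445],[0,-.013,.0445],[0,.013,.0445],[-.026,.013,.0445]]))
        L.append(np.array([[0,-.013,.0445],[.0232,-.013,.056],[.0232,.013,.056],[0,.013,.0445]]))
    return [l@Rz(a).T+[x,y,0] for l in L]
def overlay(c,im,pose,kind,s=8,r=25):
    u=np.round(proj(c,[pose[0],pose[1],.03])).astype(int);o=u-r
    I=cv2.resize(im[o[1]:o[1]+2*r,o[0]:o[0]+2*r],None,fx=s,fy=s,interpolation=cv2.INTER_CUBIC);J=I.copy()
    for l,col in zip(box(*pose,kind),[(0,255,255),(0,255,0),(0,0,255),(255,0,255)]):
        q=np.array([(proj(c,X)-o+.5)*s for X in l]);cv2.polylines(J,[np.round(q).astype(int)],True,col,1,cv2.LINE_AA)
    return J
E
python3 - <<'E'
from h import *
for n,a,b in(("wide",(179.5,194.8),(370.2,242.2)),("round",(249.8,234.3),(302.7,181))):
    X,e=tri(a,b);print(n,X.round(4),round(e,4),atz("scene",a,.05).round(4),atz("top",b,.05).round(4))
# box outline masks -> orientation
for q in("rocker_box","wide_box","narrow_box","round_box"):
  for d in manip.masks_of("top",q)[:3]:
    m=d["pixels"].astype(np.uint8);pts=cv2.findNonZero(m)
    r=cv2.minAreaRect(pts);bx=[atz("top",p,.034) for p in cv2.boxPoints(r)]
    e=bx[1]-bx[0];ang=np.degrees(np.arctan2(e[1],e[0]))%90
    print(q,round(d["p"],2),np.round(r[0],1),atz("top",r[0],.034).round(4)[:2],"side mm",[round(1000*np.linalg.norm(bx[i+1]-bx[i]))for i in(0,1)],"ang",round(ang,1))
E
```

```text
wide [ 0.4488 -0.2866  0.0391] 0.0065 [ 0.4589 -0.2817  0.05  ] [ 0.4486 -0.2878  0.05  ]
round [ 0.6041 -0.1112  0.0422] 0.0027 [ 0.6098 -0.1101  0.05  ] [ 0.603  -0.1121  0.05  ]
rocker_box 0.63 [185.6 187.3] [0.5823 0.1924] side mm [86, 89] ang 19.8
rocker_box 0.17 [183.  186.6] [0.5841 0.1991] side mm [28, 54] ang 24.6
wide_box 0.79 [366.5 240.6] [ 0.4526 -0.2813] side mm [87, 86] ang 20.2
narrow_box 0.79 [238.6 227.8] [0.4795 0.0516] side mm [85, 85] ang 23.0
round_box 0.91 [301.7 182.4] [ 0.6012 -0.1104] side mm [85, 83] ang 27.9
round_box 0.81 [278.6 282.6] [ 0.3401 -0.0551] side mm [84, 84] ang 38.8
round_box 0.8 [341.2 303.9] [ 0.2886 -0.2172] side mm [84, 86] ang 35.9
```

```bash
python3 - <<'E'
from h import *
T=cv2.imread("pics/top0.png");S=cv2.imread("pics/scene0.png")
d=np.radians
ps=[((.5815,.195,d(18)),"rocker"),((.451,-.285,d(20)),"wide"),((.604,-.111,d(28)),"round")]
ps0=[((.584,.194,d(18)),"rocker"),((.455,-.285,d(20)),"wide"),((.606,-.111,d(28)),"round")]
M=np.vstack([np.hstack([overlay("top",T,*p,s=5)[:, :250] for p in ps]),np.hstack([overlay("scene",S,*p,s=5) for p in ps0])])
cv2.imwrite("pics/ov.png",cv2.resize(M,(800,533),interpolation=cv2.INTER_CUBIC))
E
```

```text
(no output)
```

View pics/ov.png

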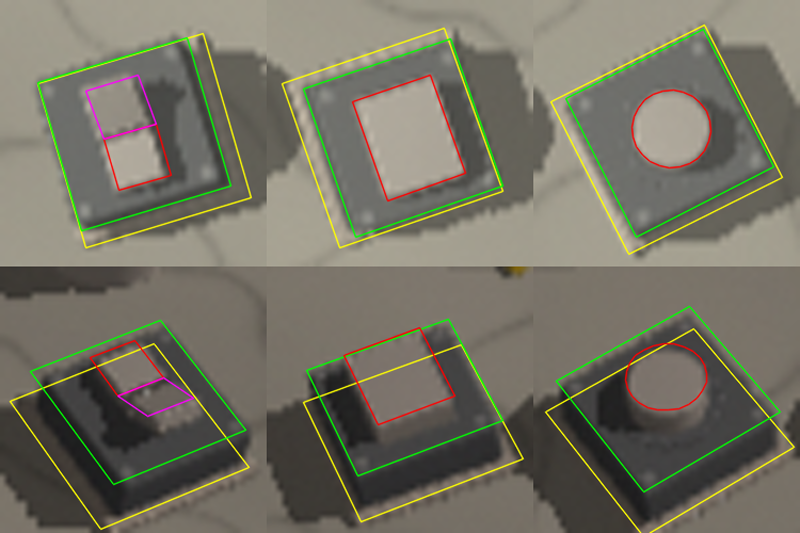

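The top overlay fits all three boxes, with the rocker's raised half pointing away from the robot (+x). The scene camera is several mm off. I'll check against the fingertips after hovering over the rocker.

>>> {"method": "step_arm", "body": {
  "targets": "-45 -25 0 -3;-90 -50 10 -6;-135 -75 20 -9;-180 -100 30 -12;-225 -125 40 -15;-270 -150 50 -18;-315 -175 60 -21;-360 -200 60 -24;-405 -225 60 -27;-450 -250 60 -30;-495 -275 60 -32;-526 -291 60 -32",
  "gripper": 1
}}

```text
t: 2.7
tcp_pos: [0.5865, 0.2028, 0.1714]
tool_rot: [-0.159, 0.987, 0.0, 0.0]
force: [0.1, -0.1, 0.1]
finger_gap: -0.0
gripper_force: 0.0
```

>>> {"method": "step_arm", "body": {
  "targets": "0 0 40 0;0 0 80 0;0 0 90 0;0 0 90 0"
}}

```text
t: 3.1
tcp_pos: [0.5836, 0.2044, 0.0796]
tool_rot: [-0.159, 0.987, 0.0, -0.002]
force: [-0.1, 0.6, 0.6]
finger_gap: -0.003
gripper_force: 0.0
```

```bash
python3 - <<'E'
from h import *
out=[]
s=manip.sense();X=s["tcp_pos"];print(X,s["tool_rot"],s["force"])
for c in("scene","top"):
    im=np.ascontiguousarray(manip.snapshot(c)[:,:,::-1]);cv2.imwrite(f"pics/{c}1.png",im)
    u=proj(c,X);print(c,u);o=np.round(u).astype(int)-28
    J=cv2.resize(im[o[1]:o[1]+56,o[0]:o[0]+56],(400,400),interpolation=cv2.INTER_CUBIC)
    cv2.drawMarker(J,tuple(int(v) for v in np.round((u-o+.5)*400/56)),(0,0,255),cv2.MARKER_CROSS,16,1);out.append(J)
cv2.imwrite("pics/g1.png",np.hstack(out))
E
```

```text
[0.58363973 0.20435261 0.07961833] [-1.59198540e-01  9.87244098e-01  1.28027054e-05 -2.21698159e-03] [-0.13061304  0.55278121  0.63523374]
scene [371.98816588 206.07186149]
top [177.47080407 184.69511831]
```

View pics/g1.png

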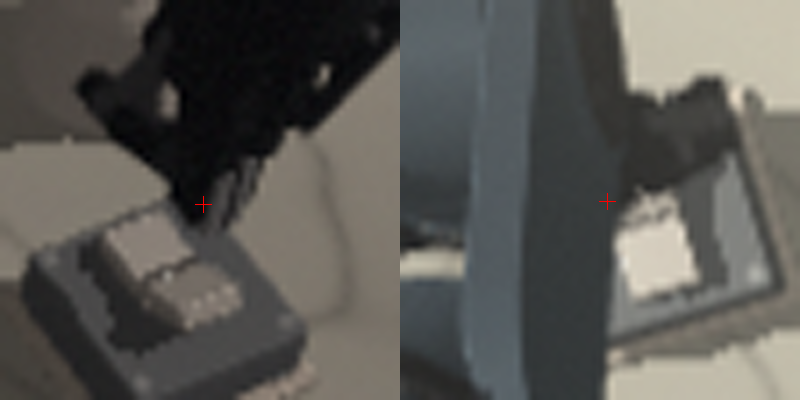

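The fingertip in the scene view sits about 2.5 px below its predicted spot. With that correction, scene and top agree on rocker_end at about (0.600, 0.200), so I shift there and settle.

>>> {"method": "step_arm", "body": {
  "targets": "-8 -5 0 0;-15 -9 5 0;-15 -9 10 0;-15 -9 10 0"
}}

```text
t: 3.6
tcp_pos: [0.6021, 0.2005, 0.0709]
tool_rot: [-0.159, 0.987, 0.0, -0.0]
force: [0.5, 1.4, -0.8]
finger_gap: -0.001
gripper_force: 0.0
```

```bash
python3 - <<'E'
from h import *
out=[]
s=manip.sense();X=s["tcp_pos"];print(X,s["tool_rot"],s["force"])
c="scene"
im=np.ascontiguousarray(manip.snapshot(c)[:,:,::-1])
u=proj(c,X);print(c,u);o=np.round(u).astype(int)-20
J=cv2.resize(im[o[1]:o[1]+40,o[0]:o[0]+40],(560,560),interpolation=cv2.INTER_CUBIC)
cv2.drawMarker(J,tuple(int(v) for v in np.round((u-o+.5)*14)),(0,0,255),cv2.MARKER_CROSS,16,1)
cv2.imwrite("pics/g2.png",cv2.convertScaleAbs(J,alpha=1.8))
E
```

```text
[0.60207525 0.20054618 0.07094192] [-1.59079897e-01  9.87265646e-01  1.21712463e-05 -3.60617567e-04] [ 0.47722388  1.44071365 -0.84000663]
scene [371.85750353 214.02712039]
```

View pics/g2.png

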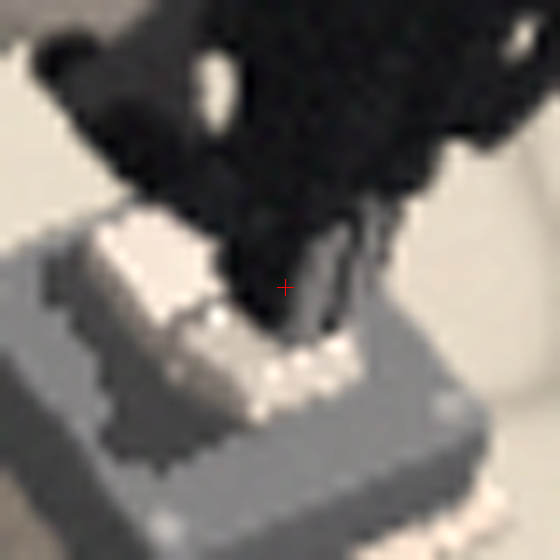

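>>> {"method": "step_arm", "body": {
  "targets": "2 2 8 0;2 2 15 0;2 2 19 0;2 2 23 0;2 2 25 0;2 2 25 0"
}}

```text
t: 4.25
tcp_pos: [0.601, 0.2022, 0.0468]
tool_rot: [-0.159, 0.987, -0.0, 0.001]
force: [1.9, -0.4, 3.6]
finger_gap: 0.001
gripper_force: 1.5
```

>>> {"method": "step_arm", "body": {
  "targets": "0 0 2 0;0 0 4 0;0 0 5 0;0 0 5 0"
}}

```text
t: 4.65
tcp_pos: [0.6005, 0.202, 0.0436]
tool_rot: [-0.159, 0.987, -0.0, 0.001]
force: [0.1, -0.6, 14.7]
finger_gap: 0.001
gripper_force: 7.5
```

Rocker reached its stop: z 0.0436 at 15 N. Next I lift and go over the wide key, then check.

>>> {"method": "step_arm", "body": {
  "targets": "0 0 -45 0;0 0 -90 0;25 -35 -110 0;60 -85 -110 0;95 -134 -110 0;130 -183 -110 0;165 -232 -110 0;200 -281 -110 0;235 -330 -110 0;270 -380 -110 0;296 -417 -110 0;296 -417 -110 0"
}}

```text
t: 5.85
tcp_pos: [0.4518, -0.2695, 0.15]
tool_rot: [-0.159, 0.987, 0.003, -0.002]
force: [-0.5, 0.6, 0.2]
finger_gap: 0.002
gripper_force: 0.0
```

>>> {"method": "step_arm", "body": {
  "targets": "0 0 40 0;0 0 75 0;0 0 75 0;0 0 75 0"
}}

```text
t: 6.25
tcp_pos: [0.4534, -0.268, 0.0754]
tool_rot: [-0.159, 0.987, 0.002, -0.002]
force: [0.6, -0.0, -0.1]
finger_gap: -0.001
gripper_force: 0.0
```

```bash
python3 - <<'E'
from h import *
s=manip.sense();X=s["tcp_pos"];print(X,s["tool_rot"],s["force"])
c="scene"
im=np.ascontiguousarray(manip.snapshot(c)[:,:,::-1]);cv2.imwrite("pics/scene3.png",im)
u=proj(c,X);print(c,u)
def crop(p,mark=None):
    o=np.round(p).astype(int)-25
    J=cv2.resize(im[o[1]:o[1]+50,o[0]:o[0]+50],(400,400),interpolation=cv2.INTER_CUBIC)
    if mark is not None: cv2.drawMarker(J,tuple(int(v) for v in np.round((mark-o+.5)*8)),(0,0,255),cv2.MARKER_CROSS,16,1)
    return cv2.convertScaleAbs(J,alpha=1.7)
cv2.imwrite("pics/g3.png",np.hstack([crop(np.array([368,222])),crop(u,u)]))
E
```

```text
[ 0.4534047  -0.26795247  0.07541675] [-0.15925079  0.98723431  0.00212128 -0.001762  ] [ 0.5789852  -0.00915522 -0.1364398 ]
scene [183.32248463 186.44678526]
```

View pics/g3.png

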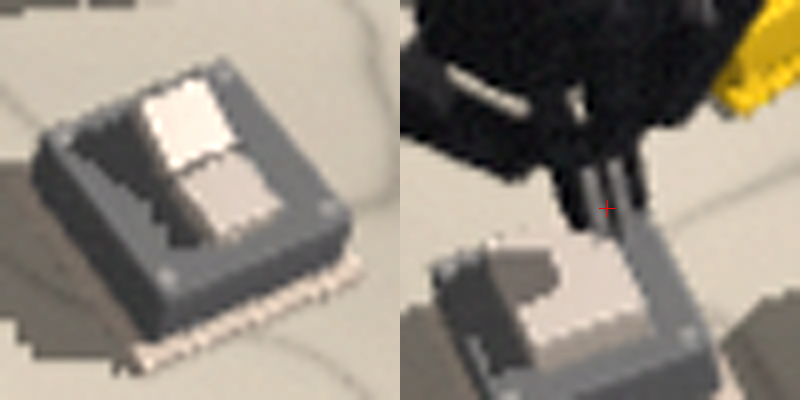

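Rocker is over: its far half now lies level (left crop). The tip is about 1 cm off the wide key's centre, so I shift and press.

>>> {"method": "step_arm", "body": {
  "targets": "2 -6 0 0;4 -12 0 0;4 -12 10 0;4 -12 20 0;4 -12 26 0;4 -12 30 0;4 -12 32 0;4 -12 34 0;4 -12 34 0"
}}

```text
t: 7.2
tcp_pos: [0.4549, -0.2818, 0.0422]
tool_rot: [-0.159, 0.987, 0.0, -0.0]
force: [0.5, 0.3, 0.8]
finger_gap: 0.004
gripper_force: 0.0
```

>>> {"method": "step_arm", "body": {
  "targets": "0 0 2 0;0 0 4 0;0 0 4 0"
}}

```text
t: 7.5
tcp_pos: [0.4552, -0.282, 0.0418]
tool_rot: [-0.159, 0.987, -0.001, 0.0]
force: [-4.0, 4.3, 27.3]
finger_gap: 0.001
gripper_force: 13.9
```

Wide key is at its stop: z 0.042 at 27 N. Now to the round button.

>>> {"method": "step_arm", "body": {
  "targets": "0 0 -45 0;0 0 -90 0;-30 18 -90 0;-70 42 -90 0;-110 65 -90 0;-150 89 -90 0;-180 106 -90 0;-195 115 -90 0;-195 115 -70 0;-195 115 -58 0;-195 115 -35 0;-195 115 -35 0"
}}

```text
t: 8.7
tcp_pos: [0.6008, -0.1116, 0.0702]
tool_rot: [-0.159, 0.987, 0.002, -0.003]
force: [-1.4, -0.2, -0.1]
finger_gap: 0.0
gripper_force: 0.0
```

```bash
python3 - <<'E'
from h import *
s=manip.sense();X=s["tcp_pos"];print(X,s["tool_rot"],s["force"])
c="scene"
im=np.ascontiguousarray(manip.snapshot(c)[:,:,::-1])
u=proj(c,X);print(c,u)
def crop(p,mark=None):
    o=np.round(p).astype(int)-25
    J=cv2.resize(im[o[1]:o[1]+50,o[0]:o[0]+50],(400,400),interpolation=cv2.INTER_CUBIC)
    if mark is not None: cv2.drawMarker(J,tuple(int(v) for v in np.round((mark-o+.5)*8)),(0,0,255),cv2.MARKER_CROSS,16,1)
    return cv2.convertScaleAbs(J,alpha=1.7)
cv2.imwrite("pics/g4.png",np.hstack([crop(np.array([180,203])),crop(u,u)]))
E
```

```text
[ 0.60083162 -0.11155593  0.0702119 ] [-0.1585322   0.98734654  0.00178509 -0.00334038] [-1.42954713 -0.16124103 -0.14819766]
scene [248.56488012 226.66337042]
```

View pics/g4.png

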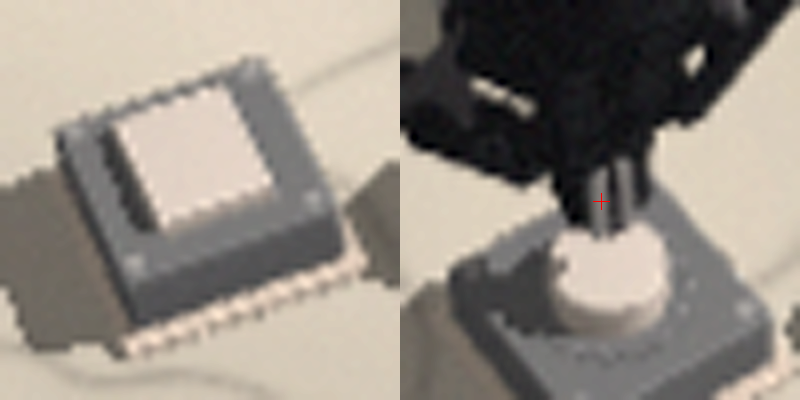

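Wide key is down and the tip is centred over the grey round button. Pressing.

>>> {"method": "step_arm", "body": {
  "targets": "0 0 8 0;0 0 16 0;0 0 20 0;0 0 24 0;0 0 27 0;0 0 30 0;0 0 31 0;0 0 31 0;0 0 31 0"
}}

```text
t: 9.65
tcp_pos: [0.604, -0.1117, 0.0431]
tool_rot: [-0.159, 0.987, -0.0, 0.0]
force: [-2.6, 0.0, 6.0]
finger_gap: 0.004
gripper_force: 3.0
```

>>> {"method": "step_arm", "body": {
  "targets": "0 0 1 0;0 0 2 0;0 0 2 0;0 0 2 0;0 0 2 0"
}}

```text
t: 10.15
tcp_pos: [0.604, -0.1117, 0.043]
tool_rot: [-0.159, 0.987, -0.0, 0.0]
force: [-4.9, 0.6, 15.6]
finger_gap: -0.001
gripper_force: 8.2
```

At the stop: z unchanged at 0.043 while the force rose to 15.6 N. I check that nothing else moved and hand in.

```bash
python3 - <<'E'
from h import *
im=np.ascontiguousarray(manip.snapshot("scene")[:,:,::-1]);cv2.imwrite("pics/s5.png",cv2.convertScaleAbs(im,alpha=1.4))
s=manip.sense();print(s["t"],s["tcp_pos"],s["force"])
E
```

```text
10.2 [ 0.60403424 -0.11172366  0.04291755] [-4.7789131   0.40574063 16.3363721 ]
```

View pics/s5.png

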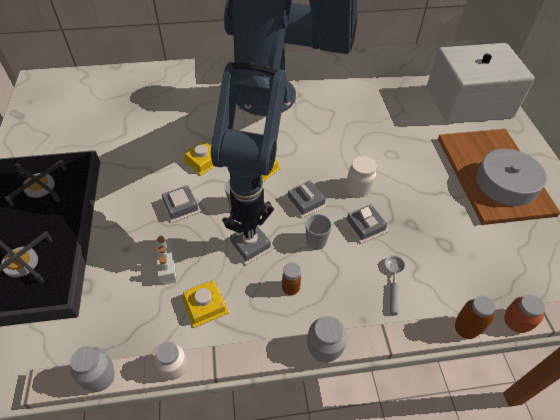

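The cup at (317,232), the jar, the vial rack, the spice jar and the spoon stand where they did. The other cup, near (237,195), is hidden behind the arm, which passed well above it. The fingertips hold the grey round button at (250,240).

```bash
python3 -c "
from station import manip
print(manip.sign_off())"
```

```text
the job is handed in; nothing more can be done
None
```

I tipped the rocker fully over, pressed the wide key to its stop, and handed the job in at about 10 s with the fingertips holding the round button at its stop (about 16 N); the narrow key and loose items were not touched, though one cup was hidden behind the arm in the last picture.

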